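# Wedge up the seized foot of a dial comparator stand

### The job

The comparator stand rocks because its near right levelling foot has seized too short and hangs clear of the table. Push the loose steel wedge along the table, thin end first, under that foot until the foot bears on it but the stand is still level, then press down for a moment, with about a kilogram's weight (10 N), on the corner of the base above that foot to check that it no longer dips, and take your hand away. Only push and press: do not pick up or tip the wedge or the stand, leave the stand standing where it is and leave the other things alone.

Things in the scene. Friction and masses are not known exactly. Their poses are not given: they have to be found in the camera images.
- stand: dial comparator stand, 4 kg, loose: grey base 220 (x) x 190 (y) mm, underside 29 mm and top 50 mm above the table; column near its far left corner with a dial gauge over the middle, to 217 mm. Origin: on the table under the base's centre; x to the back, y to the left. Four round foot pads at x +-85, y +-70 mm; only the near right one hangs clear. That corner tips down when pressed with about 4 N
- foot_underside (a point): centre of the underside of the hanging (seized) near right foot pad, 26 mm diameter, 8 mm high, on a 10 mm stem; at the start it hangs 6 to 10 mm above the table (differs from run to run)
- corner_top (a point): the place to press: centre of the flat round boss (34 mm diameter) on the base straight above the seized foot, 53 mm above the table when the stand is level
- wedge: loose dark steel taper wedge lying flat right of the foot, 100 (x) x 40 (y) mm, 0.3 kg; origin: centre of its underside; x points to the thin end, roughly at the foot; 18 mm high at the heel (x = -50 mm), falling evenly to 2 mm at x = +50 mm; 12 mm hole near the heel. It slides with 1 to 3 N; the force rises when the foot bears on it, and pushing on shoves the stand away
- wedge_heel (a point): centre of the upright flat heel face of the wedge (40 mm wide, 18 mm high), 9 mm above its underside: push here
- wedge_tip (a point): middle of the wedge's thin edge
- spanner: bystander: combination spanner, 167 mm long (y), 31 mm wide, lying in front of the stand; origin: centre of its underside
- strip: bystander: flat steel strip 155 (x) x 32 (y) x 6 mm, lying on the robot's side of the wedge; origin: centre of its underside
- bolt: bystander: hex bolt 51 mm long (y), 21 mm wide, lying beyond the wedge to the right of the stand; origin: centre of its underside
- marker: bystander: paint marker 134 mm long (y), 17 mm thick, lying to the left of the stand; origin: centre of its underside
- pliers: bystander: pliers 190 mm long (y), 73 mm wide, lying at the right; origin: centre of its underside
- nut: bystander: hex nut 20 mm wide, 10 mm high, lying to the right; origin: centre of its underside

How it is judged (in metres and radians):
On the way, in this order (a step that is already met when the one before it is completed fails the run):
1. the wedge is under the seized foot, thin end first, and the foot bears on it (contact force between wedge and stand above 0.5 N and x of foot_underside in the frame of wedge between -0.02 and 0.052 m and y of foot_underside in the frame of wedge between -0.02 and 0.02 m), for 0.1 s.
2. the corner of the base above that foot is pressed down with more than 5 N and does not dip (contact force between the fingers and stand above 5 N and horizontal distance between the grasp point and corner_top below 0.04 m and contact force between wedge and stand above 3 N and angle between stand's own z axis and vertical below 0.015 rad), for 0.2 s.
At the end, for the whole second after the job is handed in: the wedge lies under the seized foot, which bears on it (some contact force, the foot's centre within 20 mm of the wedge's centre line), the stand is level to 0.015 rad, within 20 mm of where it stood, and both are at rest (contact force between wedge and stand above 0.2 N and x of foot_underside in the frame of wedge between -0.02 and 0.052 m and y of foot_underside in the frame of wedge between -0.02 and 0.02 m and angle between stand's own z axis and vertical below 0.015 rad and distance of stand from where it was at the start of the episode below 0.02 m and linear speed of each of stand, wedge below 0.01 m/s); the robot touches nothing.
It fails at once if the wedge is lifted more than 12 mm or tipped by more than 0.35 rad (height (world z) of wedge above 0.012 m or angle between wedge's own z axis and vertical above 0.35 rad).
It fails at once if the stand is lifted more than 12 mm or tipped by more than 0.25 rad (height (world z) of stand above 0.012 m or angle between stand's own z axis and vertical above 0.25 rad).
It fails at once if another thing is moved more than 30 mm (distance of any of spanner, strip, bolt, marker, pliers, nut from where it was at the start of the episode above 0.03 m).
It also fails if it takes over 51 s, if anything falls off the work surface, if the arm or the gripper's body presses on something with over 40 N, if the wrist force passes 120 N, or if a joint passes its speed limit or range.

### The arm

A 6-joint arm with a two-finger parallel gripper is mounted at the origin on a cart in front of the work surface, level with it; the furniture and walls round the work are solid. World frame = base frame: x ahead of the robot, y to its left, z up, the work surface at z = 0. Lengths are in mm, angles in rad, forces in N, time in s.
With the tool pointing down it reaches from about 350 to 975 mm from the base axis. Payload 7.1 kg.
Tool frame: the origin (TCP) lies midway between the tips of the shut fingers; the grasp point (between the pads) lies 19 mm behind it (ctrl.tcp_to_grasp is the distance from the TCP to the grasp point, in mm); z points along the fingers, y is the line along which they close (so a half turn about z gives the same grasp; the last joint's range is limited). The gripper opens to 88 mm and grips with 3 to 60 N. Pads are 20 mm wide; open, the fingers measure 115 mm over their backs; the gripper's body (75 mm by 178 mm) begins 61 mm behind the grasp point.
Start: joints at [1.127, 0.423, 1.63, -0, 1.089, -0.019], TCP at [257.554, 569.448, 222.675] pointing down, gripper open.
Joint ranges: [-3, 3], [-0.9, 2.11], [0.09, 2.58], [-1.31, 4.45], [0.11, 2.69], [-2.54, 2.54]. Speed limits (rad/s): [2.39, 2.39, 3.01, 3.14, 3.14, 3.14].

### API

Orientations are given as a rotation vector (axis times angle).
In Python, from workcell import get_obs, cams, ticket, boxes_of, ctrl gives the robot as it stands.
- The arm moves only by the shell command python3 -m creep 'ROWS' [OPENING]. ROWS is JSON, one flat list of numbers, 4 for each row, row after row: the shift along the world's x, y, z in m, then the turn about the world's z in rad. In form: [tx, ty, tz, spin, tx, ty, tz, spin, ...]. A call has 1 to 10 rows; each row is the pose to reach, as a shift and turn from the pose commanded when the call began; what a row does not reach only later rows make up. A row lasts 1/12 s, in which the tool goes at most 41.7 mm and 7.16 degrees, less where a joint would pass 70% of its speed; a pose out of reach is approached as far as the arm can. A call with a gripper value outside its range is refused whole. OPENING is the opening, from 0 (shut) to 1 (fully open), set as the call begins (- or left out, the last holds). The fingers move at their own pace and stop on an object; the grip force is fixed at half the most. Time passes only in rows, so rows that repeat a pose let the fingers close. It gives the time, the measured TCP pose, the force, the opening and the grip force at its end, in the units of the state.
- get_obs(): the state, without advancing time (a new reading comes with each control period).
- cams.get_image(name): name is "scene" or "top"; returns (picture, depth): 384x512x3 uint8, red, green, blue; 384x512 float32, mm along the optical axis (not along the pixel's ray), 0 where there is no reading.
- cams.get_calibration(name): a dict with "mtx" (3x3 intrinsics, pixels), "R" (3x3) and "t" (3): a world point X has camera coordinates R X + t. Camera axes: x right, y down, z forward; pixel columns grow to the right and rows downward; lengths in mm; the calibration is good to about 2 mm. A picture is of the moment at which its call begins. get_calibration takes no time and is no camera call.
- ticket.close_job(): hands the job in; it is judged then, once.
Trained networks look in the newest picture that a camera, given by its name, has taken for a name from the list of things; names that differ only in an ending like _2 or _b are one class to them, and where a whole thing is asked for, a point or a joint stands for the part that bears it (a point fixed in the world has none). Each returns a list of dicts, best first, with "score" (0 to 1); they miss things now and then, are a little off and sometimes report something else, mostly with a low value. They report only what shows in the picture. A call takes as long as a camera call.
- boxes_of(camera, target): "centre" ([column, row] in pixels, amid what is visible of it).
The state is a dict: "t": time; "qpos": joint angles; "qvel": joint speeds; "joint_torque": joint torques, N m; "ee_pos": TCP position; "orientation": TCP orientation; "ft_force": force on the tool from outside, world axes, zero at the start; "moment": the same for the moment, N m; "width": finger opening in mm; "grasp_force": force on a finger pad.
Only numpy, scipy, OpenCV 4.12 (cv2) and the standard library are available. Lean on these libraries where they do the work, as an engineer would, in place of code of your own. Each camera call takes 0.05 s, during which the arm holds its last target. There are 200 camera calls.

## Working session

There is one attempt and no reset: what is moved stays moved. The work goes in short steps, Python scripts to look and compute and a shell command to move; the robot and the scene stay as the last step left them, time stands still between calls to the robot, and variables do not carry over. Pictures are saved under pics/ and viewed, at most 10 in all, crops included, and the job is handed in when it is done.

```bash
mkdir -p pics; cat > h.py <<'E'
import numpy as np, cv2
from workcell import get_obs, cams, ticket, boxes_of, ctrl
def cloud(n):
    im,d=cams.get_image(n); c=cams.get_calibration(n); K=np.array(c["mtx"]);R=np.array(c["R"]);t=np.array(c["t"]).ravel()
    v,u=np.mgrid[:d.shape[0],:d.shape[1]]
    P=np.stack([(u-K[0,2])/K[0,0]*d,(v-K[1,2])/K[1,1]*d,d],-1)
    W=(P-t)@R; W[d==0]=np.nan
    return im,W
E
python3 - <<'E'
from h import *
for n in("top","scene"):
    im,W=cloud(n); np.save(n+".npy",W); cv2.imwrite(f"pics/{n}0.png",im[...,::-1])
    for o in("wedge","stand","strip","spanner","bolt","nut","pliers","wedge_heel","wedge_tip","corner_top"):
        b=boxes_of(n,o)
        print(n,o,[(np.round(x["centre"]),round(x["score"],2),np.round(W[int(x["centre"][1]),int(x["centre"][0])])) for x in b[:2]])
o=get_obs();print(o["t"],o["ee_pos"],o["orientation"],o["width"],o["ft_force"])
E
```

```text
top wedge [(array([281., 197.]), 0.91, array([529., -93.,  10.]))]
top stand [(array([221., 165.]), 0.94, array([616.,  82.,  62.]))]
top strip [(array([276., 232.]), 0.72, array([422., -75.,   8.]))]
top spanner [(array([215., 223.]), 0.59, array([454., 101.,   6.]))]
top bolt []
top nut []
top pliers [(array([356., 177.]), 0.76, array([ 584., -321.,   13.]))]
top wedge_heel [(array([279., 196.]), 0.66, array([529., -90.,  10.]))]
top wedge_tip [(array([284., 194.]), 0.84, array([ 538., -105.,    8.]))]
top corner_top [(array([219., 164.]), 0.75, array([620.,  85.,  61.]))]
scene wedge [(array([276., 228.]), 0.76, array([ 529., -118.,   12.]))]
scene stand [(array([249., 178.]), 0.57, array([601.,  76.,  58.]))]
scene strip []
scene spanner [(array([200., 212.]), 0.72, array([442.,  93.,  -1.]))]
scene bolt [(array([306., 206.]), 0.47, array([682., -72.,  -1.]))]
scene nut [(array([302., 286.]), 0.66, array([ 433., -296.,    7.]))]
scene pliers [(array([361., 270.]), 0.86, array([ 548., -342.,   11.]))]
scene wedge_heel [(array([278., 226.]), 0.65, array([ 539., -114.,   12.]))]
scene wedge_tip [(array([278., 231.]), 0.92, array([ 518., -133.,   13.]))]
scene corner_top [(array([252., 179.]), 0.77, array([603.,  70.,  54.]))]
1.1 [257.52450048 569.44128127 222.64885688] [-6.62198007e-01 -3.07096750e+00  1.25312335e-04] 87.81664047517279 [-0.91590896 -0.28857594 -0.14467725]
```

View pics/top0.png

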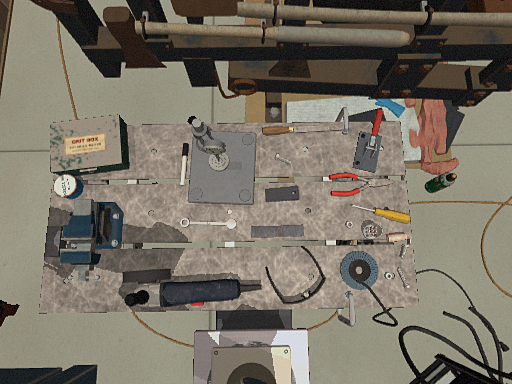

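View pics/scene0.png

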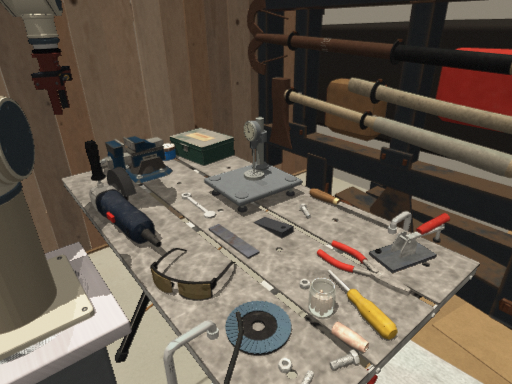

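The top view shows the stand base at about (221,168), with its near right corner boss at about (246,196). The wedge is at (282,194), with its heel to the right, the strip at (277,231) and the spanner at (208,223). Next I'll measure these precisely.

```bash
python3 - <<'E'
from h import *
im=cv2.imread("pics/top0.png"); W=np.load("top.npy")
c=im[125:245,180:310]; cv2.imwrite("pics/top_c.png",cv2.resize(c,None,fx=6,fy=6*0.8,interpolation=cv2.INTER_CUBIC) if 0 else cv2.resize(c[:100],None,fx=6,fy=6,interpolation=cv2.INTER_CUBIC))
def rect(m,name):
    n,l,s,_=cv2.connectedComponentsWithStats(m.astype(np.uint8)); k=1+np.argmax(s[1:,4]); P=W[l==k]; P=P[~np.isnan(P).any(1)]
    r=cv2.minAreaRect(P[:,:2].astype(np.float32)); print(name,len(P),r,np.round(cv2.boxPoints(r)).tolist(),"medz",np.median(P[:,2])); return P
z=W[...,2]; x=W[...,0]; y=W[...,1]
rect((z>40)&(z<68)&(x>450)&(x<800)&(y>-60)&(y<200),"base")
g=im.max(2); box=np.zeros(g.shape,bool); box[180:208,258:306]=1
print(np.array(g[183:206,262:303])[::2,::2])
P=rect(box&(g<85),"wedge")
A=np.c_[P[:,:2],np.ones(len(P))]; print("plane",np.linalg.lstsq(A,P[:,2],rcond=None)[0])
C=cams.get_calibration("top"); print(C["mtx"],-np.array(C["R"]).T@np.array(C["t"]).ravel())
E
```

```text
base 4199 ((613.8428344726562, 77.09664154052734), (190.3428497314453, 221.0612030029297), 86.9859390258789) [[498.0, -12.0], [719.0, -24.0], [729.0, 166.0], [508.0, 178.0]] medz 50.4830140021627
[[152 157 161 172 162 156 153 157 158 165 153 147 162 177 177 172 157 161
  165 151 154]
 [156 144 144 147 157 159 153 141 137 167 157 131 142 159 178 152 154  89
  157 164 164]
 [135 151 141 164 157 154 149 126 154  77  71  63  61  60  73  75  78  75
  117 165 155]
 [142 152  60  65  66  76  74  80  72  75  80  75  79  75  76  80  81  82
  108 155 158]
 [159 178  74  75  79  83  77  73  80  79  80  80  74  84  77  61  42  82
   82 163 166]
 [153 186  71  77  75  77  73  79  79  77  76  77  81  84  78 142  92  81
   71 145 173]
 [165 182  67  76  82  74  78  78  80  75  77  78  74  80  76  77  76  76
   73 144 161]
 [171 166  74  76  79  76  78  78  69  78  76  78  79  79  81  77  77  83
   78 149 136]
 [170 158  61  77  79  71  78  70  73  78  69  71  68  69  73  64  51  45
   66 140 139]
 [175 145  74  82  79 105  87 116 117 152 143 197 171 197 178 165 166 190
  171 156 146]
 [167 157 165 152 153 168 161 177 175 159 157 178 165 162 187 169 145 166
  162 150 150]
 [194 152 159 159 149 154 159 187 175 150 152 152 158 154 160 161 168 166
  160 157 159]]
wedge 431 ((537.0253295898438, -97.62855529785156), (44.003910064697266, 97.64973449707031), 4.316693305969238) [[511.0, -51.0], [519.0, -148.0], [563.0, -145.0], [555.0, -47.0]] medz 9.596659036611781
plane [-0.01552767 -0.1549338   2.9689734 ]
[[371.03756916   0.         259.45475829]
 [  0.         371.03756916 189.31377278]
 [  0.           0.           1.        ]] [ 315.20170899  -24.81703824 1099.96819549]
```

View pics/top_c.png

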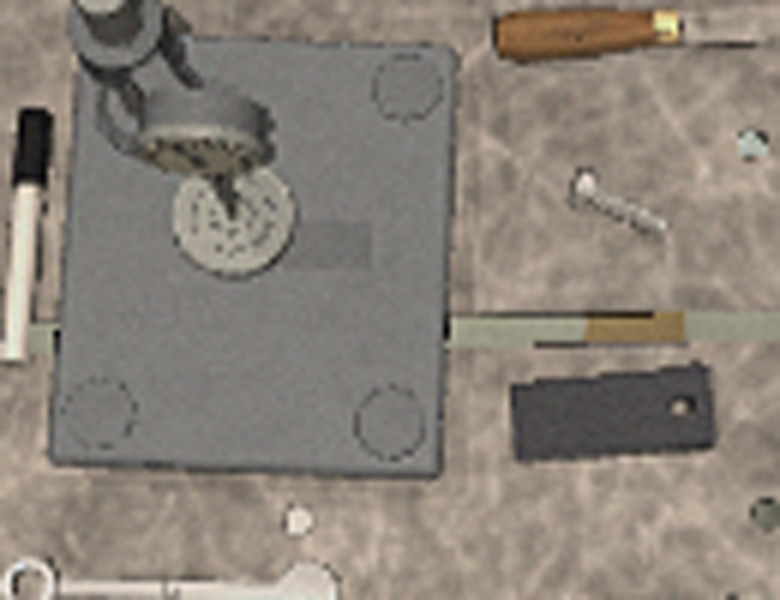

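The foot is at about (525,12) and the wedge tip at about (533,-49). The heel is at about (541,-147), so the wedge axis is nearly along +y. I'll move across at height with the fingers shut.

```bash
python3 - <<'E'
import numpy as np
W=np.load("top.npy");print("boss",W[194:198,243:248].mean((0,1)))
E
python3 -m creep '[0.028,-0.076,0,-0.106,0.057,-0.152,0,-0.212,0.086,-0.228,0,-0.318,0.114,-0.304,0,-0.424,0.143,-0.38,0,-0.53,0.143,-0.38,0,-0.53,0.143,-0.38,0,-0.53,0.143,-0.38,0,-0.53,0.143,-0.38,0,-0.53,0.143,-0.38,0,-0.53]' 0
python3 -m creep '[0.028,-0.076,0,-0.107,0.057,-0.152,0,-0.214,0.086,-0.228,0,-0.321,0.114,-0.304,0,-0.428,0.143,-0.379,0,-0.535,0.143,-0.379,0,-0.535,0.143,-0.379,0,-0.535,0.143,-0.379,0,-0.535,0.143,-0.379,0,-0.535,0.143,-0.379,0,-0.535]'
```

```text
boss [523.56820874  10.52247155  53.02939516]
t: 1.93
ee_pos: [401.0, 186.9, 223.0]
orientation: [1.444, 2.789, 0.0]
ft_force: [1.3, -0.5, 0.2]
width: 24.4
grasp_force: 0.0
t: 2.77
ee_pos: [544.5, -192.9, 222.9]
orientation: [2.13, 2.307, 0.0]
ft_force: [1.0, 0.2, 0.2]
width: 0.7
grasp_force: 0.0
```

```bash
python3 -m creep '[0,0,-0.04,0,0,0,-0.08,0,0,0,-0.12,0,0,0,-0.15,0,0,0,-0.18,0,0,0,-0.2,0,0,0,-0.21,0,0,0,-0.216,0,0,0,-0.216,0,0,0,-0.216,0]'
python3 - <<'E'
from h import *
im,W=cloud("top"); cv2.imwrite("pics/top1.png",cv2.resize(im[150:250,220:350,::-1],None,fx=6,fy=6))
im,W=cloud("scene"); cv2.imwrite("pics/sc1.png",cv2.resize(im[150:260,200:330,::-1],None,fx=5,fy=5))
print(get_obs()["ee_pos"],get_obs()["ft_force"])
E
```

```text
t: 3.6
ee_pos: [544.3, -189.8, 7.5]
orientation: [2.129, 2.309, 0.001]
ft_force: [-0.3, -0.6, 0.2]
width: 0.3
grasp_force: 0.0
[ 544.66977495 -189.93208054    8.14651047] [-0.02425797 -0.33201053  0.39044533]
```

View pics/sc1.png

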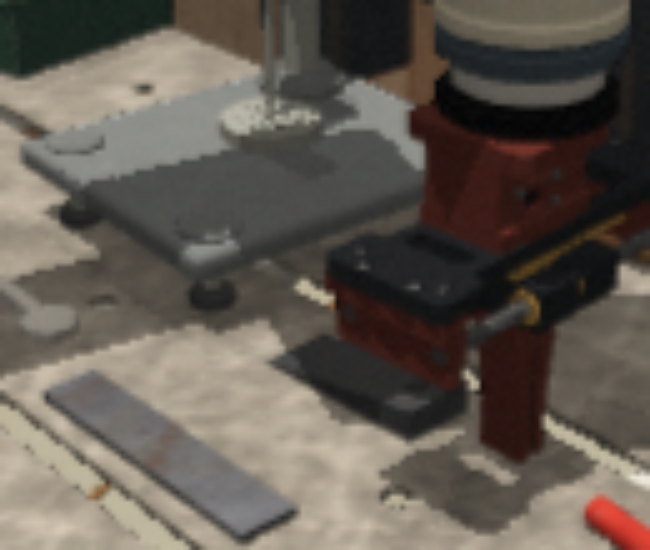

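The fingers are down behind the heel and line up with the wedge; the foot is up-left of it at about (212,290) in the crop. I'll start pushing slowly.

```bash
python3 -m creep '[-0.0005,0.006,0,0,-0.001,0.012,0,0,-0.0015,0.018,0,0,-0.002,0.024,0,0,-0.0025,0.03,0,0,-0.003,0.035,0,0,-0.0035,0.04,0,0,-0.004,0.045,0,0,-0.0045,0.05,0,0,-0.0045,0.055,0,0]'
python3 -m creep '[-0.0005,0.005,0,0,-0.001,0.01,0,0,-0.0015,0.015,0,0,-0.002,0.02,0,0,-0.0025,0.025,0,0,-0.003,0.03,0,0,-0.0033,0.035,0,0,-0.0035,0.038,0,0,-0.0035,0.04,0,0,-0.0035,0.04,0,0]'
python3 - <<'E'
from h import *
im,W=cloud("top"); cv2.imwrite("pics/top2.png",cv2.resize(im[140:240,200:330,::-1],None,fx=6,fy=6))
o=get_obs();print(o["ee_pos"],o["ft_force"])
E
```

```text
t: 4.53
ee_pos: [539.2, -134.3, 6.8]
orientation: [2.129, 2.309, 0.0]
ft_force: [0.6, -3.4, 1.8]
width: 0.3
grasp_force: 1.6
t: 5.37
ee_pos: [535.2, -93.9, 6.5]
orientation: [-2.129, -2.309, 0.0]
ft_force: [0.2, 0.7, 0.7]
width: 0.6
grasp_force: 0.0
[535.03917178 -93.99940116   6.4076328 ] [ 0.14028064 -0.2696902  -0.12401747]
```

View pics/top2.png

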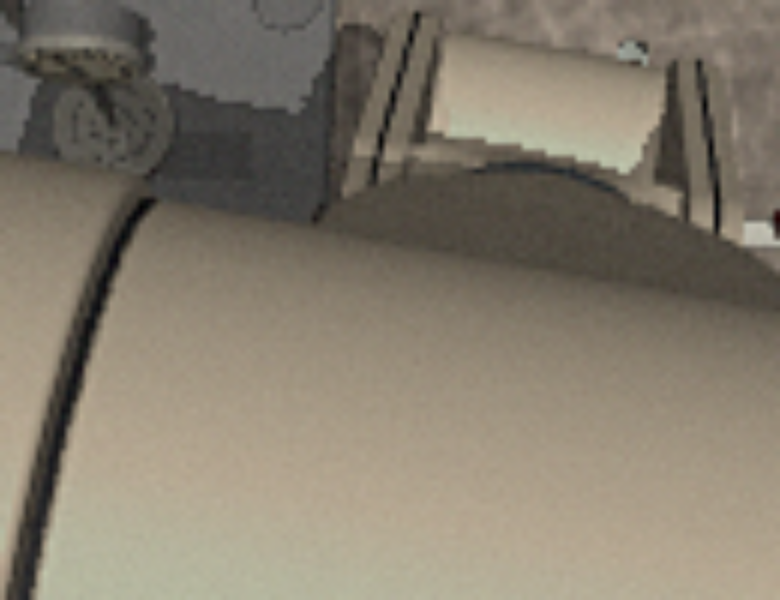

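The arm hides the wedge in this view, so I'll use the scene camera.

```bash
python3 - <<'E'
from h import *
im,W=cloud("scene"); cv2.imwrite("pics/sc2.png",cv2.resize(im[150:250,200:330,::-1],None,fx=6,fy=6,interpolation=cv2.INTER_CUBIC))
E
```

```text
(no output)
```

View pics/sc2.png

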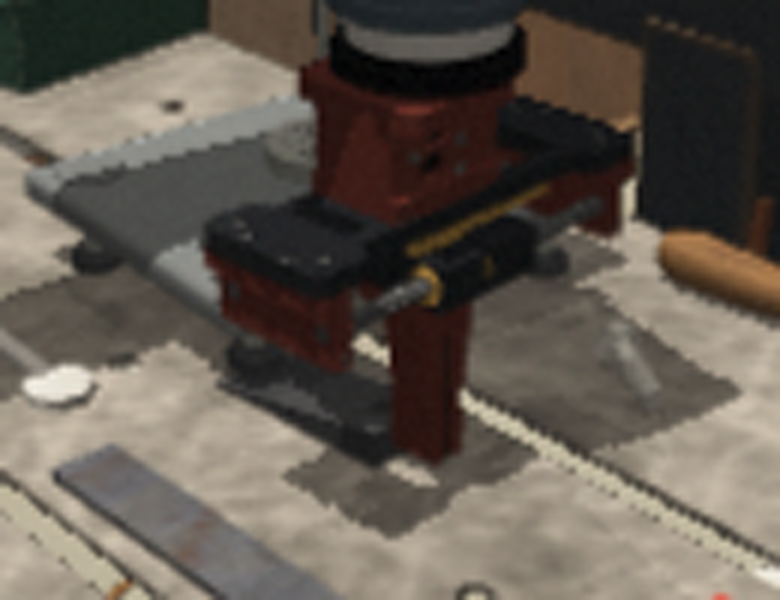

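```bash
for i in 1 2 3; do python3 -m creep '[-0.0001,0.001,0,0,-0.0001,0.002,0,0,-0.0002,0.003,0,0,-0.0003,0.004,0,0]' | egrep 'ee_pos|force'; done
```

```text
ee_pos: [535.1, -90.6, 6.5]
ft_force: [-0.6, -1.3, -1.8]
grasp_force: 0.6
ee_pos: [535.0, -86.5, 6.7]
ft_force: [0.5, -1.1, -0.7]
grasp_force: 0.6
ee_pos: [534.7, -82.4, 6.7]
ft_force: [-0.6, -1.4, -0.5]
grasp_force: 0.6
```

```bash
for i in 1 2 3; do python3 -m creep '[-0.0001,0.001,0,0,-0.0001,0.002,0,0,-0.0002,0.003,0,0]' | egrep 'ee_pos|ft_force'; done
```

```text
ee_pos: [534.7, -79.9, 6.7]
ft_force: [0.8, -7.3, -1.7]
ee_pos: [535.2, -78.3, 6.8]
ft_force: [0.6, -15.6, -3.2]
ee_pos: [534.8, -75.6, 6.8]
ft_force: [0.3, -15.5, -3.0]
```

Force rose to about 15 N, so the foot bears on the wedge. I'll back off, go up, turn the gripper clear of the dial and check.

```bash
python3 -m creep '[0,-0.01,0,0,0,-0.03,0,0,0,-0.055,0,0,0,-0.055,0.03,0,0,-0.055,0.07,0,0,-0.055,0.11,0,0,-0.055,0.15,0,0,-0.055,0.19,0,0,-0.055,0.2,0,0,-0.055,0.2,0]' | egrep '^t|ee_pos|force'
python3 -m creep '[0,-0.04,0,0.12,0,-0.08,0,0.24,0,-0.11,0,0.36,0,-0.11,0,0.48,0,-0.11,0,0.6,0,-0.11,0,0.72,0,-0.11,0,0.84,0,-0.11,0,0.96,0,-0.11,0,1.08,0,-0.11,0,1.2]' | egrep '^t|ee_pos|force'
python3 - <<'E'
from h import *
for n in("top","scene"):
    im,W=cloud(n); np.save(n+"3.npy",W); cv2.imwrite(f"pics/{n}3.png",cv2.resize(im[130:240,180:310,::-1],None,fx=5,fy=5,interpolation=cv2.INTER_CUBIC))
    x,y,z=W[...,0],W[...,1],W[...,2]
    for w in (np.load(n+".npy"),W):
        for a,b in ((0,0),):
            m=(w[...,0]>515)&(w[...,0]<590)&(w[...,1]>-10)&(w[...,1]<150)&(w[...,2]>44)&(w[...,2]<60)
            P=w[m];print(n,len(P),np.linalg.lstsq(np.c_[P[:,:2],np.ones(len(P))],P[:,2],rcond=None)[0])
print(get_obs()["qpos"])
E
```

```text
t: 8.05
ee_pos: [536.1, -129.0, 210.4]
ft_force: [-0.3, -0.1, 0.1]
grasp_force: 0.0
t: 8.88
ee_pos: [532.7, -237.9, 203.9]
ft_force: [0.0, 0.5, -1.2]
grasp_force: 0.0
top 1396 [-1.23343611e-02 -1.04514332e-03  5.73228702e+01]
top 1392 [-1.14523477e-02  1.17134637e-03  5.67134972e+01]
scene 671 [-1.61130308e-02 -2.52185498e-03  5.89620927e+01]
scene 674 [-1.15983286e-02 -1.17880551e-03  5.63216150e+01]
[-4.40456209e-01  3.86515679e-01  1.73582990e+00  3.01256442e-04
  1.02313665e+00 -1.72284527e+00]
```

View pics/top3.png

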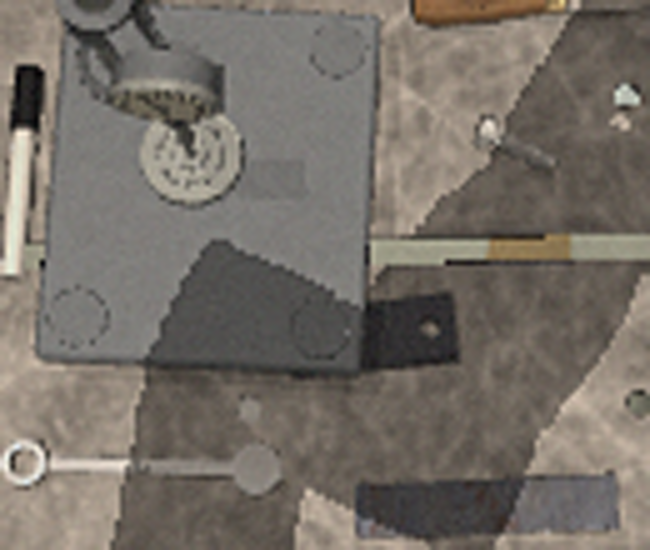

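View pics/scene3.png

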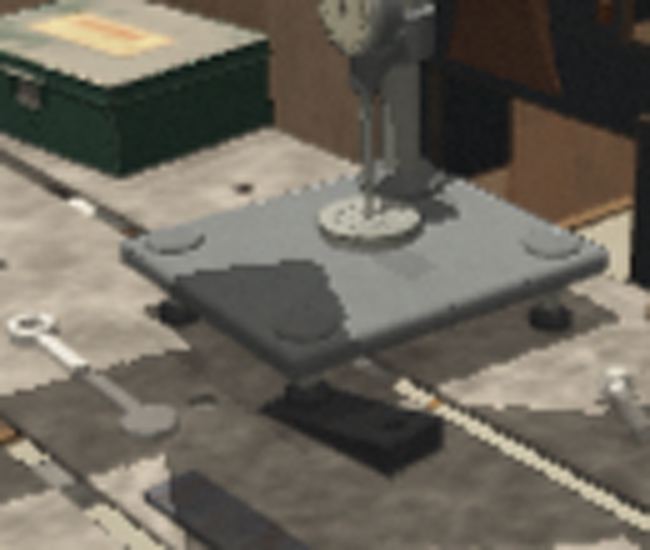

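The wedge is under the foot at top-crop (322,330), the stand has not moved and it is still level. Now I'll press the boss.

```bash
python3 -m creep '[-0.002,0.04,0,0,-0.003,0.08,0,0,-0.005,0.12,0,0,-0.006,0.16,0,0,-0.008,0.2,0,0,-0.009,0.235,0,0,-0.009,0.249,0,0,-0.009,0.249,-0.03,0,-0.009,0.249,-0.07,0,-0.009,0.249,-0.11,0]' | egrep '^t|ee_pos|force'
python3 -m creep '[0,0,-0.015,0,0,0,-0.025,0,0,0,-0.03,0,0,0,-0.035,0,0,0,-0.038,0,0,0,-0.04,0,0,0,-0.04,0]' | egrep '^t|ee_pos|force'
for i in 1 2 3 ; do python3 -m creep '[0,0,-0.001,0,0,0,-0.002,0,0,0,-0.002,0]' | egrep 'ee_pos|ft_force'; done
```

```text
t: 9.82
ee_pos: [525.2, 11.2, 95.4]
ft_force: [0.7, 0.0, -0.8]
grasp_force: 0.0
t: 10.4
ee_pos: [525.6, 10.4, 57.2]
ft_force: [1.0, 0.9, 0.3]
grasp_force: 0.0
ee_pos: [525.3, 10.4, 55.0]
ft_force: [-0.6, 0.0, -0.0]
ee_pos: [525.3, 10.4, 53.3]
ft_force: [-0.9, -0.7, 6.6]
ee_pos: [525.3, 10.4, 53.0]
ft_force: [-8.4, -0.5, 28.3]
```

```bash
python3 -m creep '[0,0,0.0015,0,0,0,0.0015,0,0,0,0.0015,0]' | egrep 'ee_pos|ft_force'
```

```text
ee_pos: [525.5, 10.4, 53.2]
ft_force: [-3.5, 0.1, 12.9]
```

```bash
python3 -m creep '[0,0,0,0,0,0,0,0,0,0,0,0,0,0,0,0,0,0,0,0,0,0,0,0]' | egrep 'ee_pos|ft_force'
python3 -m creep '[0,0,0.002,0,0,0,0.01,0,0,0,0.04,0,0,0,0.08,0,0,0,0.12,0,0,0,0.15,0,0,-0.04,0.15,0,0,-0.08,0.15,0,0,-0.12,0.15,0,0,-0.15,0.15,0]' | egrep '^t|ee_pos|ft_force'
python3 -m creep '[0,-0.04,0,0,0,-0.08,0,0,0,-0.1,0,0,0,-0.1,0,0,0,-0.1,0,0]'| egrep '^t|ee_pos|ft_force'
python3 - <<'E'
from h import *
for n in("top","scene"):
    im,W=cloud(n); cv2.imwrite(f"pics/{n}4.png",cv2.resize(im[130:240,180:310,::-1],None,fx=5,fy=5,interpolation=cv2.INTER_CUBIC))
    m=(W[...,0]>515)&(W[...,0]<590)&(W[...,1]>-10)&(W[...,1]<150)&(W[...,2]>44)&(W[...,2]<60)
    P=W[m];print(n,len(P),np.linalg.lstsq(np.c_[P[:,:2],np.ones(len(P))],P[:,2],rcond=None)[0])
E
```

```text
ee_pos: [525.5, 10.4, 53.2]
ft_force: [-3.4, -0.4, 13.0]
t: 12.73
ee_pos: [524.9, -141.8, 203.0]
ft_force: [-0.1, 0.2, 0.3]
t: 13.15
ee_pos: [524.6, -240.3, 202.1]
ft_force: [0.7, 0.3, 0.0]
top 1393 [-6.14117741e-03 -7.00487912e-04  5.39339426e+01]
scene 675 [-1.22190741e-02 -5.35388129e-04  5.67047578e+01]
```

View pics/top4.png

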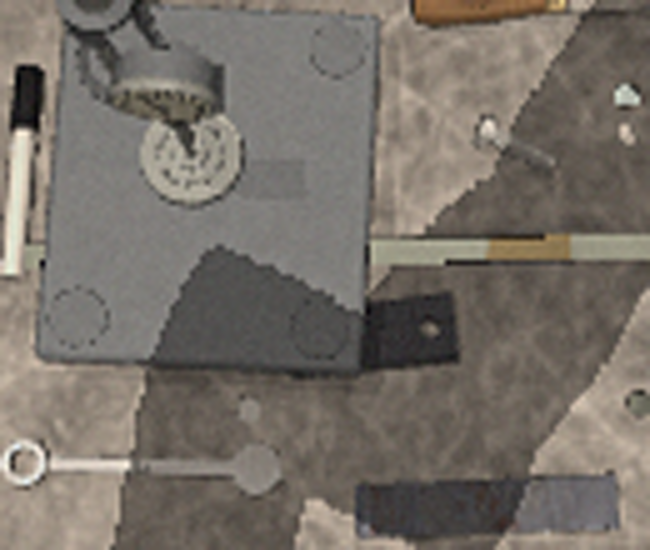

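View pics/scene4.png

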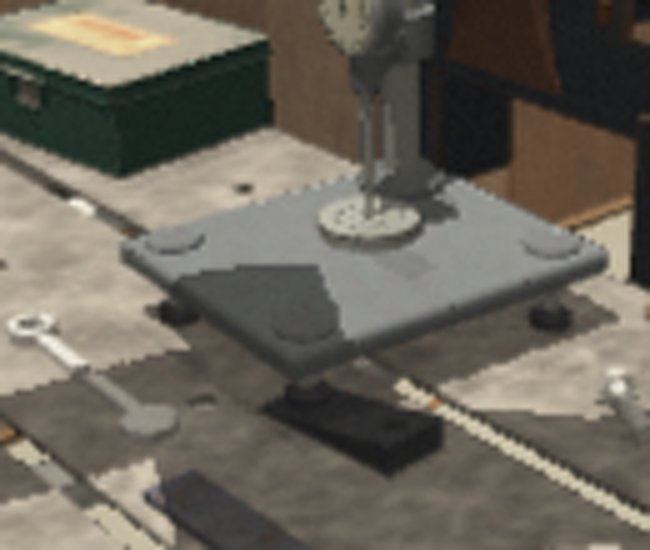

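After the press the wedge, the stand (not moved, level) and the bystanders all look the same as before. I'm handing in.

```bash
python3 -c "
from workcell import ticket
print(ticket.close_job())"
```

```text
the job is handed in; nothing more can be done
None
```

The wedge is under the seized foot and the stand is level and unmoved in the last pictures; the corner held a press of about 13 N without dipping (28 N for a moment at first, above the 10 N you asked for), and the job is handed in, but no verdict came back.

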